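# Fit the lens to the examining stand and lock it

## Robot

A 6-joint arm with a two-finger parallel gripper is mounted at the origin on the work surface. World frame = base frame: x ahead of the robot, y to its left, z up, the work surface at z = 0. Lengths are in m, angles in degrees, forces in N, time in s.
With the tool pointing down it reaches from about 0.3 to 0.85 m from the base axis. Payload 4.2 kg.
Tool frame: the origin (TCP) lies on the centre line of the jaws, within the pads' length; the fingertips stand finger_overhang ahead of it and the grasp point (between the pads) lies 11 mm behind it (finger_overhang is the distance from the TCP to the fingertips, in m); z points along the fingers, y is the line along which they close (so a half turn about z gives the same grasp; the last joint's range is limited). The gripper opens to 91 mm and grips with 3 to 60 N. Pads are 32 mm wide; open, the fingers measure 118 mm over their backs; the gripper's body (76 mm by 178 mm) begins 60 mm behind the grasp point.
Start: joints at [65.546, 18.312, 89.639, -0, 72.044, -1.146], TCP at [0.228, 0.528, 0.222] pointing down, gripper open.
Joint ranges: [-177.97, 177.97], [-48.28, 115.42], [12.27, 149.76], [-77.06, 257.06], [2.81, 150.46], [-146.56, 146.56]. Speed limits (degrees/s): [147.25, 147.25, 180, 180, 180, 180].

## Interface

Orientations are given as a 3x3 rotation matrix whose columns are the frame's x, y, z axes.
In Python, from bench import * gives the robot as it stands.
- The arm moves only by the shell command python3 -m crank 'ROWS'. ROWS is JSON, a list of rows, each a list of 5 numbers: the opening, from -1 (shut) to 1 (fully open), then the shift along the tool's x, y, z in m, then the turn about the tool's z in rad. A call has 1 to 5 rows; each row shifts and turns the commanded pose from where the row before left it, along the tool's axes as they then stand; what a row does not reach is not made up. A row lasts 1/12 s, in which the tool goes at most 41.7 mm and 7.16 degrees, less where a joint would pass 70% of its speed; a pose out of reach is approached as far as the arm can. A call is refused whole if a number of a shift passes 0.0417 or a number of a turn 0.125, either way. A call with a gripper value outside its range is refused whole. The fingers move at their own pace and stop on an object; the grip force is fixed at half the most. Time passes only in rows, so rows that do not move let the fingers close. It gives the time, the measured TCP pose, the force, the opening and the grip force at its end, in the units of the state.
- state(): the state, without advancing time (a new reading comes with each control period).
- grab_frame(name): name is "scene" or "top" or "wrist"; returns the picture (400x640x3 uint8, blue, green, red); there is no depth.
- camera_params(name): a dict with "intrinsics" (3x3 intrinsics, pixels), "R" (3x3) and "t" (3): a world point X has camera coordinates R X + t; the wrist camera has in their place "mount" (4x4, takes a point from camera to tool coordinates, whose origin is the TCP and whose axes are the flange's). Camera axes: x right, y down, z forward; pixel columns grow to the right and rows downward; lengths in m; the calibration is good to about 2 mm. The wrist camera is an equidistant fisheye: a pixel r from the principal point sees the ray r / f radians off the axis. A picture is of the moment at which its call begins: read the wrist's pose just before it. camera_params takes no time and is no camera call.
- close_job(): hands the job in; it is judged then, once.
The state is a dict: "time_s": time; "qpos": joint angles; "joint_velocities": joint speeds; "tau": joint torques, N m; "eef_pos": TCP position; "orientation": TCP orientation; "force": force on the tool from outside, world axes, zero at the start; "torque": the same for the moment, N m; "width": opening from 0.0 (shut) to 1.0 (fully open); "gripper_force": force on a finger pad.
Only numpy, scipy, OpenCV 4.12 (cv2) and the standard library are available. Lean on these libraries where they do the work, as an engineer would, in place of code of your own. Each camera call takes 0.05 s, during which the arm holds its last target. There are 200 camera calls.

## Task

Make the examining stand ready for looking at the potsherd: take the magnifying lens (the round glass one) out of the drilled wooden block and put its rod down through the bush of the stand's pillar until the shoulder is fully home, with the lens over the middle of the round white stage. Then turn the lock ring under the bush clockwise, by its lever, all the way to its locked stop, where the lever points straight away from the stage, and let go. Leave the sherd, the other two accessories, the jar, the tape roll and the calliper where they are.

Things in the scene. Friction and masses are not known exactly. Their poses are not given: they have to be found in the camera images.
- lens_carrier: Magnifying lens on a steel rod, 0.24 kg, loose in one of the block's holes. Origin: centre of the rod's lower end; z up the rod; the lens lies to local -x. Rod 14 mm in diameter, its end chamfered to 8 mm over 4 mm; round shoulder 32 mm across at z = 70 to 78 mm; square head above. A bar 9 mm wide (z = 108 to 116) joins head and lens. Centre of mass 6 mm off the rod's axis, towards the lens
- grip_head (a point): Middle of the square steel grip head of the lens carrier, at (0, 0, 120) mm in its frame: 18 x 18 mm (faces along local x and y), z = 100 to 140 mm, with a 4 mm screw cap above. Grip it from above across its two local y faces, so that the bar to the lens passes between the fingers
- lens_centre (a point): Centre of the lens, at (-85, 0, 112) mm in the lens_carrier frame; its black ring is 68 mm in diameter and 10 mm thick
- shoulder (a point): Centre of the shoulder's underside, on the rod's axis, at (0, 0, 70) mm in the lens_carrier frame; it rests on the bush mouth when the rod is fully home, and on the block's top at the start
- rack: Drilled wooden block, fixed, 60 x 275 x 80 mm high; origin at the centre of its underside, z up. Three through holes 17 mm in diameter at local y = -95, 0 and +95 mm, x = 0; one accessory stands in each, its arm pointing roughly to local -x. The shoulders rest on the block's top, so the rods end 10 mm above the table
- stand: Examining stand, fixed. Origin at the centre of the underside of its dark base plate, 190 x 130 x 18 mm; z up. A steel pillar rises at local (35, 0) mm; the round white stage, 84 mm in diameter with its top at z = 23 mm, is centred at local (-50, 0), 85 mm from the pillar's axis
- bush_mouth (a point): Centre of the top rim of the pillar's bush, 115 mm above the table, on the vertical axis of the hole; axes as the stand's. Rim 41 mm across; the mouth is about 24 mm wide and tapers within 10 mm to a straight hole 17 mm in diameter that is deeper than the rod needs
- stage_centre (a point): Centre of the stage's top face; the lens centre must come vertically above it
- lever_knob (a point): On the axis of the upright black knob at the end of the lock lever, 114 mm above the table. The knob is 14 mm in diameter and 34 mm tall (92 to 127 mm above the table), 75 mm from the pillar's axis, on a bar 10 mm wide and 8 mm tall, 96 mm above the table. It moves with the lock ring
- lock (a joint): Angle of the lock ring, 52 mm in diameter, 88 to 105 mm above the table, captive under the bush and turning about the pillar's axis. 0: open, the lever points to the stand's local +y. Grows clockwise seen from above, to 1.571 rad at the locked stop: the lever points to the stand's local +x. Needs about 2 N at the knob, stays where it is left, does not rub on the rod
- mirror_carrier: Same rod, shoulder and head (same frame), but with a flat square mirror, 56 mm, in place of the lens. Loose, in another hole of the block. To be left there
- fork_carrier: Same rod, shoulder and head (same frame), but with a two-pronged fork, 44 mm wide. Loose, in another hole of the block. To be left there
- sherd: Flat piece of pottery, about 45 mm across and 9 mm thick, lying loose on the stage; origin at the centre of its underside
- calliper: Calliper, 150 mm long along its y, 11 mm thick, lying loose on the table; origin at the centre of its underside
- tape: Cardboard ring of a tape roll, 90 mm in diameter, 48 mm tall, loose on the table; origin at the centre of its underside
- jar: Clear jar with a white lid, 72 mm in diameter, 85 mm tall, loose on the table; origin at the centre of its underside

How it is judged (in metres and radians):
On the way, in this order (a step that is already met when the one before it is completed fails the run):
1. the rod is through the bush with its shoulder home and the lens over the stage, the lock ring not yet locked (z of shoulder in the frame of bush_mouth below 0.003 m and horizontal distance between shoulder and bush_mouth below 0.004 m and horizontal distance between lens_centre and stage_centre below 0.022 m and value of joint lock below 1 rad), for 0.2 s.
2. the lock ring is turned to its locked stop (value of joint lock above 1.45 rad), for 0.2 s.
At the end, for the whole second after the job is handed in: Shoulder within 3 mm of the bush rim and 4 mm of its axis, rod upright within 0.08 rad and at rest; lens centre within 22 mm horizontally of the stage centre; lock ring at 1.45 rad or more (stop at 1.571) (z of shoulder in the frame of bush_mouth below 0.003 m and horizontal distance between shoulder and bush_mouth below 0.004 m and angle between lens_carrier's own z axis and vertical below 0.08 rad and horizontal distance between lens_centre and stage_centre below 0.022 m and value of joint lock above 1.45 rad and linear speed of lens_carrier below 0.02 m/s); the robot touches nothing.
It fails at once if the sherd is shifted on the stage by more than 15 mm (distance of sherd from where it was at the start of the episode above 0.015 m).
It fails at once if another accessory is moved by more than 20 mm (distance of any of mirror_carrier, fork_carrier from where it was at the start of the episode above 0.02 m).
It fails at once if the calliper, tape roll or jar is moved by more than 40 mm (distance of any of calliper, tape, jar from where it was at the start of the episode above 0.04 m).
It also fails if it takes over 64 s, if anything falls off the work surface, if the arm or the gripper's body presses on something with over 40 N, if the wrist force passes 120 N, or if a joint passes its speed limit or range.

## Working session

There is one attempt and no reset: what is moved stays moved. The work goes in short steps, Python scripts to look and compute and a shell command to move; the robot and the scene stay as the last step left them, time stands still between calls to the robot, and variables do not carry over. Pictures are saved under pics/ and viewed, at most 10 in all, crops included, and the job is handed in when it is done.

```bash
mkdir -p pics; ls
python3 - <<'E'
from bench import *
import cv2,numpy as np
s=state();print(s)
for n in("scene","top"):
    cv2.imwrite(f"pics/{n}0.png",grab_frame(n));p=camera_params(n);print(n,np.array(p["intrinsics"]).round(1).tolist(),np.array(p["R"]).round(4).tolist(),np.array(p["t"]).round(4).tolist())
print(camera_params("wrist"))
E
```

```text
pics
{'time_s': 0.0, 'qpos': array([ 6.55481242e+01,  1.83518008e+01,  8.97069472e+01,  2.35189159e-04,
        7.20434765e+01, -1.14459529e+00]), 'joint_velocities': array([ 0.00590687, -0.0219297 ,  0.07732063, -0.04674706,  0.01100576,
       -0.00332992]), 'tau': array([ 4.55324707e-04, -4.12464416e+01, -2.31979984e+01,  7.26646115e-02,
        4.56305640e-02, -1.52197899e-04]), 'eef_pos': array([0.22728704, 0.52763368, 0.221115  ]), 'orientation': array([[-9.18395596e-01,  3.95662708e-01, -7.42066477e-04],
       [ 3.95663402e-01,  9.18394164e-01, -1.62251361e-03],
       [ 3.95413926e-05, -1.78371790e-03, -9.99998408e-01]]), 'force': array([ 0.22231029, -0.74993973,  1.14660461]), 'torque': array([-0.04880953,  0.02922539,  0.00473774]), 'gripper_force': 0.0, 'width': 1.0026875392912014}
scene [[373.3, 0.0, 315.4], [0.0, 373.3, 204.6], [0.0, 0.0, 1.0]] [[-0.3774, 0.9259, 0.0133], [0.7172, 0.3014, -0.6283], [-0.5858, -0.2276, -0.7778]] [0.1998, -0.3233, 1.3107]
top [[439.6, 0.0, 319.9], [0.0, 439.6, 201.7], [0.0, 0.0, 1.0]] [[-0.138, -0.9904, -0.0009], [-0.9685, 0.1352, -0.2093], [0.2074, -0.028, -0.9779]] [0.0789, 0.5786, 0.997]
{'intrinsics': array([[309.70691629,   0.        , 317.54391775],
       [  0.        , 309.70691629, 193.93490615],
       [  0.        ,   0.        ,   1.        ]]), 'mount': array([[-4.28711048e-04, -9.60353744e-01, -2.78783970e-01,
         7.96514704e-02],
       [ 9.99999878e-01, -4.80668813e-04,  1.18016464e-04,
        -7.35889534e-05],
       [-2.47340313e-04, -2.78783885e-01,  9.60353833e-01,
        -1.63088381e-01],
       [ 0.00000000e+00,  0.00000000e+00,  0.00000000e+00,
         1.00000000e+00]])}
```

View pics/scene0.png

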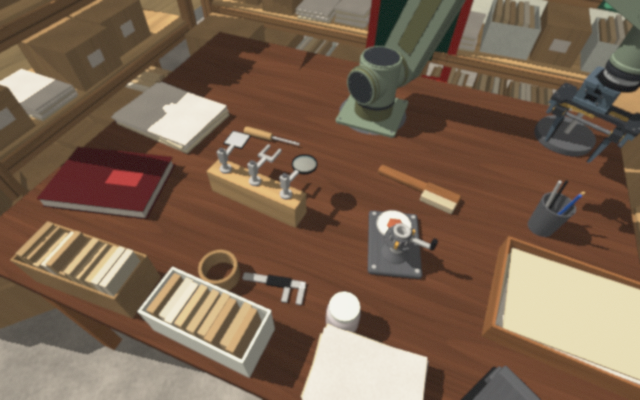

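View pics/top0.png

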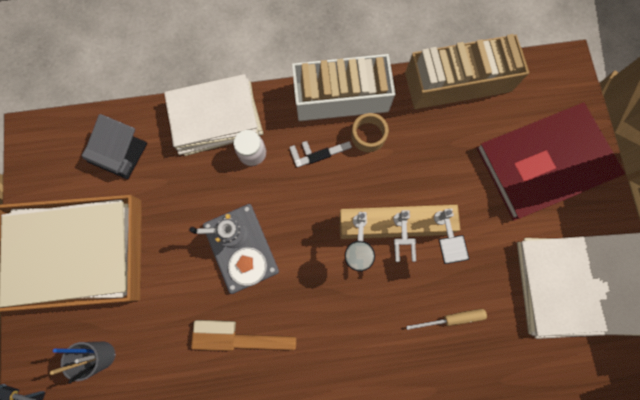

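The scene view shows the block with the lens as its nearest accessory (lens at about 305,163, head 286,183) and the stand at (398,240). In the top view the lens head is at about (361,217), the lens at (360,257), the bush at (228,229), the stage at (246,266) and the knob at (195,230).

Run:
```python
import cv2,numpy as np
t=cv2.imread("pics/top0.png");s=cv2.imread("pics/scene0.png")
c=lambda i,x,y,w,h,k:cv2.resize(i[y:y+h,x:x+w],None,fx=k,fy=k,interpolation=cv2.INTER_CUBIC)
a=c(t,180,200,110,100,6)[:, :];b=c(t,335,200,130,75,6)
d=c(s,360,195,90,90,4);e=c(s,200,120,130,110,4)
cv2.imwrite("pics/topc.png",np.vstack([cv2.resize(c(t,180,200,130,50,6),None,fx=1,fy=1),c(t,180,250,130,45,6)]))
cv2.imwrite("pics/topr.png",b)
```

```text
(no output)
```

View pics/topc.png

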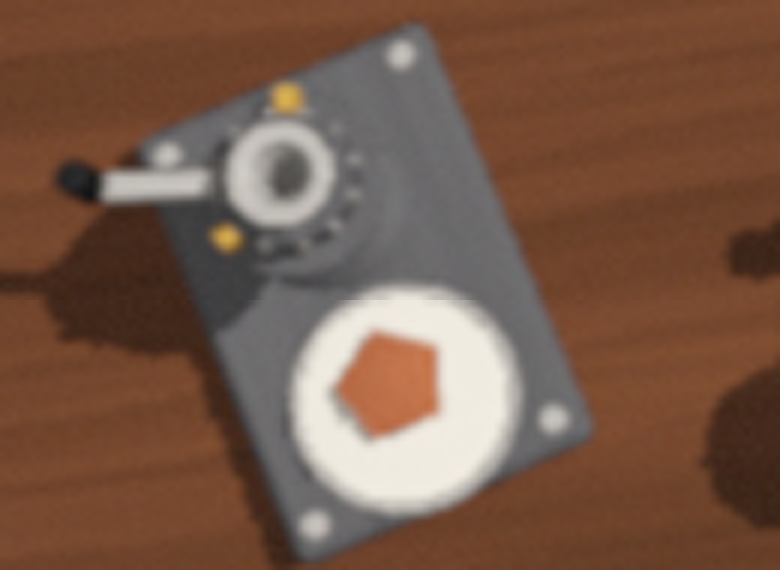

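View pics/topr.png

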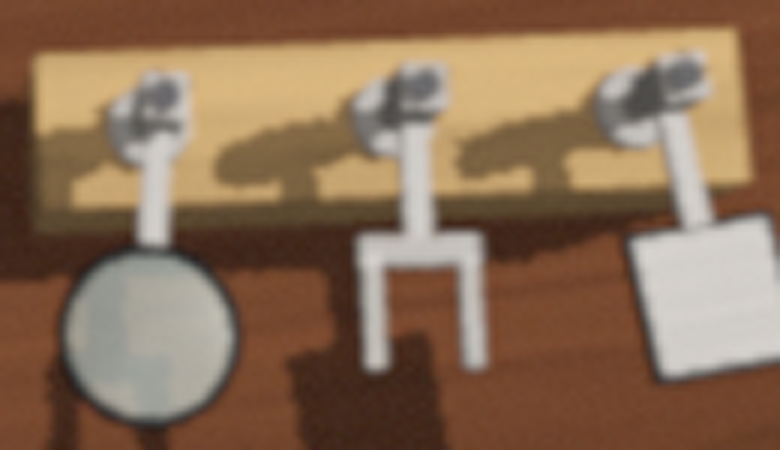

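Top crop: the bush rim centre is at (280,173), the stage centre at (406,400), and the knob's top at (78,180). Block crop: lens cap (162,96), fork cap (425,83), mirror cap (685,75), lens centre (151,335).

```bash
cat > h.py <<'E'
from bench import *
import numpy as np,cv2
def ray(n,u,v,z):
    p=camera_params(n);K=np.array(p["intrinsics"]);R=np.array(p["R"]);t=np.array(p["t"])
    d=R.T@np.linalg.solve(K,[u,v,1]);c=-R.T@t
    return c+d*(z-c[2])/d[2]
def st():
    s=state();R=s["orientation"];print("t%.2f"%s["time_s"],s["eef_pos"].round(4),"yaw %.2f"%np.degrees(np.arctan2(R[1,0],R[0,0])),"w%.3f g%.1f"%(s["width"],s["gripper_force"]),"F",s["force"].round(1),"q6 %.1f"%s["qpos"][5]);return s
E
python3 - <<'E'
from h import *
f=lambda x,y,ox,oy:((x+.5)/6-.5+ox,(y+.5)/6-.5+oy)
for n,a,z in[("bush",f(280,173,180,200),.115),("stage",f(406,400,180,200),.023),("knob",f(78,180,180,200),.127),("lenscap",f(162,96,335,200),.154),("lens",f(151,335,335,200),.127),("forkcap",f(425,83,335,200),.154),("mircap",f(685,75,335,200),.154),
("base1",f(425,25,180,200),.018),("base2",f(592,435,180,200),.018),("base3",f(310,562,180,200),.018),("base4",f(142,148,180,200),.018),("rk1",f(33,55,335,200),.08),("rk2",f(740,30,335,200),.08)]:
    print(n,ray("top",*a,z).round(4))
st()
p=camera_params("scene");R=p["R"];print("scene",(-R.T@p["t"]))
E
```

```text
bush [0.5407 0.2174 0.115 ]
stage [0.4581 0.1935 0.023 ]
knob [0.5463 0.2895 0.127 ]
lenscap [ 0.5211 -0.0846  0.154 ]
lens [ 0.4384 -0.0698  0.127 ]
forkcap [ 0.5126 -0.1799  0.154 ]
mircap [ 0.5025 -0.274   0.154 ]
base1 [0.612  0.1703 0.018 ]
base2 [0.4342 0.1212 0.018 ]
base3 [0.3999 0.239  0.018 ]
base4 [0.5764 0.2917 0.018 ]
rk1 [ 0.5566 -0.0459  0.08  ]
rk2 [ 0.528  -0.3227  0.08  ]
t0.10 [0.2273 0.5277 0.2212] yaw 156.69 w0.998 g0.0 F [ 0.4  0.  -0.2] q6 -1.1
scene [1.07501104 0.21081109 0.8137232 ]
```

```bash
cat >> h.py <<'E'
def go(x,y,z,yaw=None):
    s=st();R=s["orientation"];d=R.T@(np.array([x,y,z])-s["eef_pos"])
    c=np.degrees(np.arctan2(R[1,0],R[0,0]))
    print("tool shift",d.round(4),"turn",None if yaw is None else round(-np.radians((yaw-c+180)%360-180),3))
E
python3 - <<'E'
from h import *
import bench
print([ (k,getattr(bench,k)) for k in dir(bench) if k=="finger_overhang"],[k for k in dir(bench) if k[0]!='_'])
go(.521,-.0846,.22,170)
E
```

```text
[('finger_overhang', 0.008)] ['Unreachable', 'camera_params', 'close_job', 'finger_overhang', 'grab_frame', 'state']
t0.10 [0.2273 0.5277 0.2212] yaw 156.69 w0.998 g0.0 F [ 0.4  0.  -0.2] q6 -1.1
tool shift [-0.512  -0.4461  0.0019] turn -0.232
```

```bash
python3 -m crank '[[1,-0.03,-0.026,0,0],[1,-0.03,-0.026,0,0],[1,-0.03,-0.026,0,0],[1,-0.03,-0.026,0,0],[1,-0.03,-0.026,0,0]]'
python3 -m crank '[[1,-0.03,-0.026,0,0],[1,-0.03,-0.026,0,0],[1,-0.03,-0.026,0,0],[1,-0.03,-0.026,0,0],[1,-0.03,-0.026,0,0]]'
python3 -m crank '[[1,-0.03,-0.026,0,0],[1,-0.03,-0.026,0,0],[1,-0.03,-0.026,0,0],[1,-0.03,-0.026,0,0],[1,-0.03,-0.026,0,0]]'
python3 -m crank '[[1,-0.03,-0.026,0,0],[1,-0.03,-0.026,0,0],[0.2,0,0,0,-0.116],[0.2,0,0,0,-0.116],[0.2,0,0,0,0]]'
python3 - <<'E'
from h import *
go(.521,-.0846,.22,170)
s=state();cv2.imwrite("pics/w1.png",grab_frame("wrist"))
go(.521,-.0846,.119,170)
E
```

```text
time_s: 0.52
eef_pos: [0.314, 0.3475, 0.2216]
orientation: [[-0.919, 0.395, -0.0], [0.395, 0.919, -0.001], [0.0, -0.001, -1.0]]
force: [1.1, 0.7, -0.8]
width: 0.999
gripper_force: 0.0
time_s: 0.93
eef_pos: [0.4003, 0.1687, 0.2218]
orientation: [[-0.918, 0.395, -0.0], [0.395, 0.918, 0.0], [0.0, 0.0, -1.0]]
force: [0.8, 1.2, -0.0]
width: 1.003
gripper_force: 0.0
time_s: 1.35
eef_pos: [0.4867, -0.0101, 0.2217]
orientation: [[-0.918, 0.396, -0.0], [0.396, 0.918, 0.0], [0.0, 0.0, -1.0]]
force: [-0.3, 0.6, -0.1]
width: 1.002
gripper_force: 0.0
time_s: 1.77
eef_pos: [0.5208, -0.0805, 0.2212]
orientation: [[-0.985, 0.174, -0.001], [0.174, 0.985, 0.0], [0.002, 0.0, -1.0]]
force: [-0.3, 0.5, 0.6]
width: 0.812
gripper_force: 0.0
t1.77 [ 0.5208 -0.0805  0.2212] yaw 169.99 w0.812 g0.0 F [-0.3  0.5  0.6] q6 -90.0
tool shift [-0.0009 -0.004   0.0012] turn -0.0
t1.82 [ 0.5208 -0.0799  0.2214] yaw 169.81 w0.770 g0.0 F [-0.8  0.1  0.3] q6 -89.8
tool shift [-0.0012 -0.0046  0.1024] turn -0.003
```

View pics/w1.png

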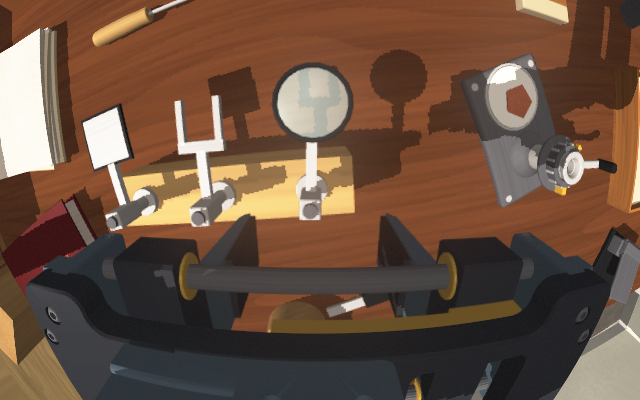

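The wrist view shows the lens cap at (310,211), lens centre (313,102), bush rim (572,167), stage centre (512,97) and the knob end at (612,167).

```bash
cat >> h.py <<'E'
def wray(u,v,z,P,R):
    p=camera_params("wrist");K=p["intrinsics"];M=p["mount"]
    d=np.array([u-K[0,2],v-K[1,2]]);r=np.hypot(*d);a=r/K[0,0]
    c=M[:3,:3]@np.r_[np.sin(a)*d/r,np.cos(a)];d=R@c;o=P+R@M[:3,3]
    return o+d*(z-o[2])/d[2]
E
python3 - <<'E'
from h import *
s=state();P=np.array([.5208,-.0801,.2212]);R=s["orientation"]
for n,u,v,z in[("cap",310,211,.154),("lens",313,102,.127),("bush",572,167,.115),("stage",512,97,.023),("knob",605,166,.12)]:print(n,wray(u,v,z,P,R).round(4))
E
```

```text
cap [ 0.5209 -0.086   0.154 ]
lens [ 0.438  -0.0688  0.127 ]
bush [0.5395 0.2144 0.115 ]
stage [0.46   0.1918 0.023 ]
knob [0.5456 0.2773 0.12  ]
```

```bash
python3 -m crank '[[0.2,-0.001,-0.0052,0.02,0.008],[0.2,0,0,0.03,0],[0.2,0,0,0.03,0],[0.2,0,0,0.0222,0],[0.2,0,0,0,0]]'
python3 - <<'E'
from h import *
go(.521,-.0853,.119,169.5)
E
```

```text
time_s: 2.23
eef_pos: [0.5175, -0.0837, 0.1155]
orientation: [[-0.983, 0.184, -0.01], [0.184, 0.983, 0.002], [0.01, 0.0, -1.0]]
force: [-0.9, 0.6, -0.2]
width: 0.601
gripper_force: 0.0
t2.23 [ 0.5175 -0.0837  0.1155] yaw 169.43 w0.601 g0.0 F [-0.9  0.6 -0.2] q6 -89.9
tool shift [-0.0037 -0.0009 -0.0035] turn -0.001
```

```bash
python3 -m crank '[[0.2,0,0,0,0],[0.2,0,0,0,0]]' >/dev/null
python3 - <<'E'
from h import *
go(.521,-.0853,.119,169.5)
E
```

```text
t2.40 [ 0.5221 -0.0848  0.1211] yaw 169.49 w0.599 g0.0 F [ 0.6  0.5 -0.1] q6 -90.0
tool shift [ 0.001  -0.0007  0.0021] turn -0.0
```

```bash
python3 -m crank '[[-1,0.001,-0.0005,0.002,0],[-1,0,0,0,0],[-1,0,0,0,0],[-1,0,0,0,0],[-1,0,0,0,0]]' >/dev/null;python3 -m crank '[[-1,0,0,0,0],[-1,0,0,0,0],[-1,0,0,0,0]]'
python3 -m crank '[[-1,0,0,-0.01,0],[-1,0,0,-0.02,0],[-1,0,0,-0.02,0],[-1,0,0,-0.02,0],[-1,0,0,-0.02,0]]'
```

```text
time_s: 3.07
eef_pos: [0.5202, -0.0854, 0.118]
orientation: [[-0.983, 0.182, 0.0], [0.182, 0.983, -0.0], [-0.0, -0.0, -1.0]]
force: [-0.0, -1.3, 1.8]
width: 0.198
gripper_force: 30.0
time_s: 3.48
eef_pos: [0.5196, -0.085, 0.2088]
orientation: [[-0.983, 0.182, -0.001], [0.182, 0.983, 0.001], [0.001, 0.0, -1.0]]
force: [0.6, -0.3, -2.3]
width: 0.194
gripper_force: 30.0
```

```bash
python3 -m crank '[[-1,0,0,-0.025,0],[-1,0,0,-0.025,0],[-1,0,0,-0.015,0],[-1,0,0,0,-0.114],[-1,0,0,0,-0.114]]' >/dev/null;python3 -m crank '[[-1,0,0,0,-0.114],[-1,0,0,0,-0.114],[-1,0,0,0,0],[-1,0,0,0,0]]'
python3 - <<'E'
from h import *
go(.540,.216,.28,195.7)
E
```

```text
time_s: 4.23
eef_pos: [0.5198, -0.0851, 0.2728]
orientation: [[-0.964, -0.267, -0.0], [-0.267, 0.964, 0.0], [0.0, 0.001, -1.0]]
force: [0.1, -1.7, -1.4]
width: 0.197
gripper_force: 30.0
t4.23 [ 0.5198 -0.0851  0.2728] yaw -164.52 w0.197 g30.0 F [ 0.1 -1.7 -1.4] q6 -116.1
tool shift [-0.0999  0.2848 -0.0071] turn -0.004
```

```bash
python3 -m crank '[[-1,-0.005,0.015,0,0],[-1,-0.011,0.0305,0,0],[-1,-0.011,0.0305,0,0],[-1,-0.011,0.0305,0,0],[-1,-0.011,0.0305,0,0]]' >/dev/null;python3 -m crank '[[-1,-0.011,0.0305,0,0],[-1,-0.011,0.0305,0,0],[-1,-0.011,0.0305,0,0],[-1,-0.011,0.0305,0,0],[-1,-0.007,0.0258,0,0]]'; python3 -m crank '[[-1,0,0,0,0],[-1,0,0,0,0],[-1,0,0,0,0]]' >/dev/null
python3 - <<'E'
from h import *
go(.540,.216,.28,195.7)
a=grab_frame("wrist");b=grab_frame("top");c=grab_frame("scene")
k=lambda i,x,y,w,h,f:cv2.resize(i[y:y+h,x:x+w],None,fx=f,fy=f,interpolation=cv2.INTER_CUBIC)
cv2.imwrite("pics/m.png",np.hstack([k(a,220,40,200,200,2),k(c,350,150,100,100,4)]))
cv2.imwrite("pics/t2.png",b)
st()
E
```

```text
time_s: 5.07
eef_pos: [0.5394, 0.2183, 0.2726]
orientation: [[-0.963, -0.268, -0.0], [-0.268, 0.963, 0.001], [-0.0, 0.001, -1.0]]
force: [0.2, 0.3, -2.1]
width: 0.194
gripper_force: 30.0
t5.32 [0.5392 0.2155 0.2726] yaw -164.41 w0.193 g30.0 F [-0.2 -0.2 -1.6] q6 -84.9
tool shift [-0.0009  0.0003 -0.0074] turn -0.002
t5.47 [0.5395 0.2148 0.2729] yaw -164.47 w0.196 g30.0 F [ 0.4 -0.6 -1.9] q6 -84.9
```

View pics/m.png

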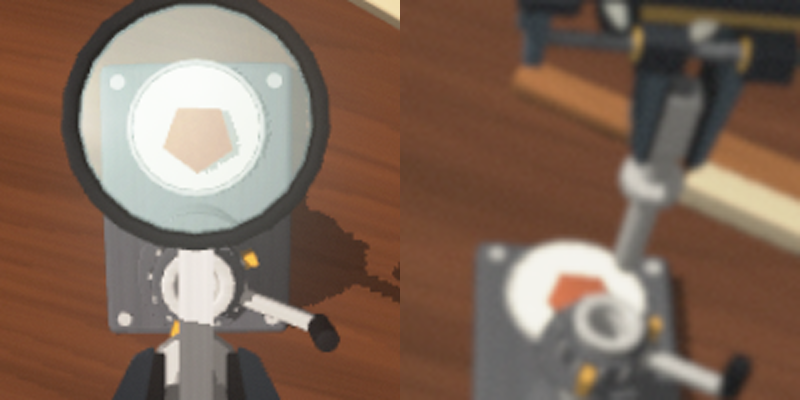

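The wrist crop shows the bush rim centred at (319,182) in the full picture and the stage at (319,103.5), in line with the bar. The knob is at crop (322,333), which is full (381,206).

Run:
```python
from h import *
s=state();R=s["orientation"];P=np.array([.5393,.2152,.2727])
for n,u,v,z in[("bush",319,182,.115),("stage",319,103.5,.023),("knob",381,206,.127)]:print(n,wray(u,v,z,P,R).round(4))
go(.54,.2155,.2,195.7)
```

```text
bush [0.5391 0.2172 0.115 ]
stage [0.4583 0.1951 0.023 ]
knob [0.5438 0.287  0.127 ]
t5.47 [0.5395 0.2148 0.2729] yaw -164.47 w0.196 g30.0 F [ 0.4 -0.6 -1.9] q6 -84.9
tool shift [-0.0007  0.0005  0.0729] turn -0.003
```

```bash
python3 -m crank '[[-1,0,0.0014,0.01,0],[-1,0,0,0.015,0],[-1,0,0,0.015,0],[-1,0,0,0.01,0],[-1,0,0,0,0]]' | grep -E "eef|force";python3 -m crank '[[-1,0,0,0.004,0],[-1,0,0,0.004,0],[-1,0,0,0.004,0],[-1,0,0,0,0],[-1,0,0,0,0]]'| grep -E "eef|force"
```

```text
eef_pos: [0.5376, 0.2163, 0.2198]
force: [-0.1, 0.0, -2.7]
gripper_force: 30.0
eef_pos: [0.5391, 0.2174, 0.2109]
force: [0.1, -0.1, -2.7]
gripper_force: 30.0
```

```bash
python3 -m crank '[[-1,0,0,0.004,0],[-1,0,0,0.004,0],[-1,0,0,0.004,0],[-1,0,0,0,0],[-1,0,0,0,0]]' | grep -E "eef|force";python3 -m crank '[[-1,0,0,0.004,0],[-1,0,0,0.004,0],[-1,0,0,0,0],[-1,0,0,0,0]]'| grep -E "eef|force"
```

```text
eef_pos: [0.5391, 0.2174, 0.1984]
force: [0.7, -1.3, -1.5]
gripper_force: 30.0
eef_pos: [0.5391, 0.2174, 0.1904]
force: [-0.5, -0.5, -1.7]
gripper_force: 30.0
```

Going in freely; about 37 mm remains.

```bash
python3 -m crank '[[-1,0,0,0.008,0],[-1,0,0,0.008,0],[-1,0,0,0.008,0],[-1,0,0,0.004,0],[-1,0,0,0,0]]' | grep -E "eef|force";python3 -m crank '[[-1,0,0,0.003,0],[-1,0,0,0.002,0],[-1,0,0,0,0],[-1,0,0,0,0]]'| grep -E "eef|force"
```

```text
eef_pos: [0.5386, 0.2172, 0.1611]
force: [0.4, -0.8, -2.0]
gripper_force: 30.0
eef_pos: [0.5391, 0.2174, 0.1578]
force: [-0.3, -0.4, -1.7]
gripper_force: 30.0
```

```bash
python3 -m crank '[[-1,0,0,0.001,0],[-1,0,0,0.001,0],[-1,0,0,0.001,0],[-1,0,0,0,0],[-1,0,0,0,0]]'| grep -E "eef|force"
```

```text
eef_pos: [0.5391, 0.2173, 0.1547]
force: [-0.5, -0.3, -2.6]
gripper_force: 30.0
```

```bash
python3 -m crank '[[-1,0,0,0.001,0],[-1,0,0,0.001,0],[-1,0,0,0,0],[-1,0,0,0,0]]'| grep -E "eef|force";  python3 -m crank '[[-1,0,0,0.001,0],[-1,0,0,0,0],[-1,0,0,0,0]]'| grep -E "eef|force"
```

```text
eef_pos: [0.5392, 0.2174, 0.153]
force: [-1.3, -1.3, -0.5]
gripper_force: 30.0
eef_pos: [0.5392, 0.2174, 0.1529]
force: [-1.7, -1.0, 5.5]
gripper_force: 30.0
```

Seated: it stopped at z = 0.153, as predicted, with an upward force. Now release and back off.

```bash
python3 -m crank '[[0,0,0,0,0],[0,0,0,0,0],[0,0,0,0,0],[0,0,0,0,0],[0,0,0,0,0]]'| grep -E "width|force";  python3 -m crank '[[0,0,0,-0.01,0],[0,0,0,-0.03,0],[0,0,0,-0.03,0],[0,0,0,-0.01,0],[0,0,0,0,0]]'| grep -E "eef|force|width"
python3 - <<'E'
from h import *
a=grab_frame("wrist");b=grab_frame("top");c=grab_frame("scene")
k=lambda i,x,y,w,h,f:cv2.resize(i[y:y+h,x:x+w],None,fx=f,fy=f,interpolation=cv2.INTER_CUBIC)
cv2.imwrite("pics/n.png",np.hstack([k(a,220,40,200,200,2),k(c,350,170,100,100,4)]))
st()
E
```

```text
force: [-0.2, -0.5, -0.2]
width: 0.495
gripper_force: 0.0
eef_pos: [0.5408, 0.218, 0.2356]
force: [0.1, -0.7, -0.5]
width: 0.5
gripper_force: 0.0
t9.78 [0.5383 0.217  0.2305] yaw -164.35 w0.496 g0.0 F [ 0.2 -0.2 -0.5] q6 -84.8
```

View pics/n.png

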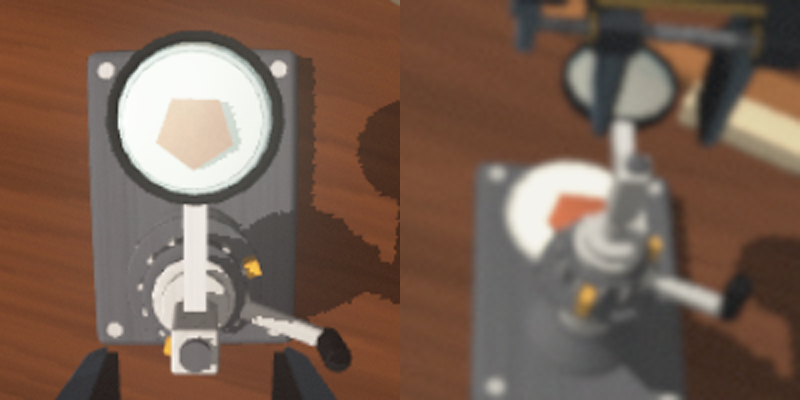

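The lens is seated, centred over the stage at crop (195,118). The lever is still open, knob at about (333,348). Now turn the tool so the jaws straddle the knob.

```bash
python3 -m crank '[[-0.2,-0.012,0.035,0,0],[-0.2,-0.012,0.033,0,0],[-0.2,0,0,0,0.12],[-0.2,0,0,0,0.12],[-0.2,0,0,0,0.12]]'>/dev/null
python3 -m crank '[[-0.2,0,0,0,0.12],[-0.2,0,0,0,0.12],[-0.2,0,0,0,0.12],[-0.2,0,0,0,0.12],[-0.2,0,0,0,0.12]]'>/dev/null
python3 -m crank '[[-0.2,0,0,0,0.12],[-0.2,0,0,0,0.12],[-0.2,0,0,0,0.12],[-0.2,0,0,0,0.12],[-0.2,0,0,0,0.12]]'>/dev/null
python3 -m crank '[[-0.2,0,0,0,0.12],[-0.2,0,0,0,0.12],[-0.2,0,0,0,0.12],[-0.2,0,0,0,0],[-0.2,0,0,0,0]]'>/dev/null
python3 - <<'E'
from h import *
go(.545,.290,.114,85)
a=grab_frame("wrist");b=grab_frame("top");c=grab_frame("scene")
k=lambda i,x,y,w,h,f:cv2.resize(i[y:y+h,x:x+w],None,fx=f,fy=f,interpolation=cv2.INTER_CUBIC)
cv2.imwrite("pics/o.png",np.hstack([k(a,220,150,200,200,2),k(c,350,170,100,100,4)]))
E
```

```text
t11.45 [0.5432 0.2889 0.2301] yaw 85.82 w0.401 g0.0 F [ 0.7 -0.3 -0.6] q6 31.1
tool shift [0.0014 0.002  0.1161] turn 0.014
```

View pics/o.png

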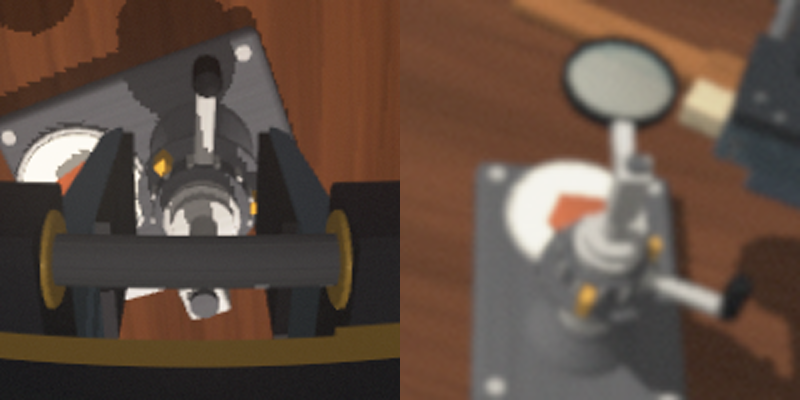

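Knob top at about (323,182) in the full wrist picture, roughly between the jaws.

Run:
```python
from h import *
s=state();k=wray(323.5,181,.127,s["eef_pos"],s["orientation"]);print(k)
go(*k[:2],.114,85)
d=k[:2]-[.539,.2172];print(np.hypot(*d),np.degrees(np.arctan2(d[1],d[0])))
```

```text
[0.54906567 0.30230648 0.127     ]
t11.60 [0.5436 0.2892 0.2311] yaw 85.75 w0.402 g0.0 F [-0.1  0.8  0.8] q6 31.2
tool shift [0.0136 0.0046 0.117 ] turn 0.013
0.08569965378913853 83.2548747333022
```

```bash
python3 -m crank '[[-0.2,0.003,0.003,0.02,0.02],[-0.2,0,0,0.03,0],[-0.2,0,0,0.03,0],[-0.2,0,0,0.01,0],[-0.2,0,0,0,0]]' | grep -E "eef|force"
python3 -m crank '[[-0.2,0,0,0.01,0],[-0.2,0,0,0.01,0],[-0.2,0,0,0.007,0],[-0.2,0,0,0,0],[-0.2,0,0,0,0]]' | grep -E "eef|force"
python3 - <<'E'
from h import *
st();c=grab_frame("scene");t=grab_frame("top")
k=lambda i,x,y,w,h,f:cv2.resize(i[y:y+h,x:x+w],None,fx=f,fy=f,interpolation=cv2.INTER_CUBIC)
cv2.imwrite("pics/p.png",np.hstack([k(t,170,190,100,100,4),k(c,370,170,100,100,4)]))
E
```

```text
eef_pos: [0.5452, 0.2911, 0.1387]
force: [-0.7, -0.6, 0.8]
gripper_force: 0.0
eef_pos: [0.5471, 0.2921, 0.1148]
force: [1.0, -0.6, -0.1]
gripper_force: 0.0
t12.43 [0.5471 0.2921 0.1148] yaw 84.50 w0.399 g0.0 F [ 1.  -0.6 -0.1] q6 32.5
```

View pics/p.png

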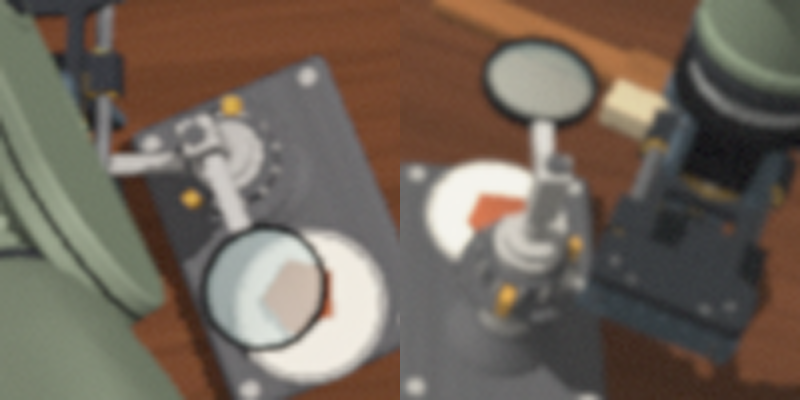

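The jaws straddle the knob and the carrier is undisturbed. Narrow the cage and swing along the arc.

```bash
python3 -m crank '[[-0.5,0,0,0,0],[-0.5,0,0,0,0],[-0.5,0,0,0,0]]' | grep -E "eef|force|width"
python3 -m crank '[[-0.5,-0.0002,0.0038,0,0.05],[-0.5,-0.0002,0.0038,0,0.05],[-0.5,-0.0002,0.0038,0,0.05],[-0.5,-0.0002,0.0038,0,0.05],[-0.5,-0.0002,0.0038,0,0.05]]' | grep -E "eef|force|width"
python3 - <<'E'
from h import *
s=st();d=s["eef_pos"][:2]-[.539,.2172];print(np.hypot(*d),np.degrees(np.arctan2(d[1],d[0])))
E
```

```text
eef_pos: [0.5472, 0.2922, 0.1152]
force: [0.3, -0.0, -0.2]
width: 0.257
gripper_force: 0.0
eef_pos: [0.5651, 0.288, 0.115]
force: [-1.3, 1.9, 1.2]
width: 0.25
gripper_force: 1.0
t13.20 [0.5651 0.288  0.115 ] yaw 70.02 w0.250 g1.0 F [-1.3  1.9  1.2] q6 45.9
0.07542330234374085 69.78310558408353
```

```bash
python3 -m crank '[[-0.5,-0.0004,0.0075,0,0.1],[-0.5,-0.0004,0.0075,0,0.1],[-0.5,-0.0004,0.0075,0,0.1],[-0.5,-0.0004,0.0075,0,0.1],[-0.5,-0.0004,0.0075,0,0.1]]' | grep -E "eef|force|width"
python3 -m crank '[[-0.5,-0.0002,0.0038,0,0.05],[-0.5,-0.0002,0.0038,0,0.05],[-0.5,-0.0002,0.0038,0,0.05],[-0.5,-0.0002,0.0038,0,0.05],[-0.5,0,0,0,0]]' | grep -E "eef|force|width"
python3 - <<'E'
from h import *
s=st();d=s["eef_pos"][:2]-[.539,.2172];print(np.hypot(*d),np.degrees(np.arctan2(d[1],d[0])))
E
```

```text
eef_pos: [0.5963, 0.2673, 0.115]
force: [-0.6, 2.7, 0.1]
width: 0.248
gripper_force: 1.1
eef_pos: [0.6053, 0.254, 0.115]
force: [-0.6, 0.9, -0.8]
width: 0.256
gripper_force: 0.1
t14.03 [0.6053 0.254  0.115 ] yaw 29.99 w0.256 g0.1 F [-0.6  0.9 -0.8] q6 81.7
0.07578983370962795 29.01461336673391
```

```bash
python3 -m crank '[[-0.5,-0.0002,0.0038,0,0.05],[-0.5,-0.0002,0.0038,0,0.05],[-0.5,-0.0002,0.0038,0,0.05],[-0.5,-0.0002,0.0038,0,0.05],[-0.5,0,0,0,0]]' | grep -E "eef|force|width"
python3 -m crank '[[-0.5,0,0.0015,0,0.02],[-0.5,0,0.0015,0,0.02],[-0.5,0,0.0015,0,0.02],[-0.5,0,0,0,0],[-0.5,0,0,0,0]]' | grep -E "eef|force|width"
python3 - <<'E'
from h import *
s=st();d=s["eef_pos"][:2]-[.539,.2172];print(np.hypot(*d),np.degrees(np.arctan2(d[1],d[0])))
E
```

```text
eef_pos: [0.611, 0.2399, 0.115]
force: [0.1, 0.4, 0.4]
width: 0.25
gripper_force: 0.1
eef_pos: [0.612, 0.2355, 0.1149]
force: [0.0, 0.8, -0.4]
width: 0.25
gripper_force: 0.6
t14.87 [0.612  0.2355 0.1149] yaw 15.19 w0.250 g0.6 F [ 0.   0.8 -0.4] q6 94.9
0.07524355608403215 14.071679598247997
```

```bash
python3 -m crank '[[-0.5,0,0.0015,0,0],[-0.5,0,0.0015,0,0],[-0.5,0,0,0,0],[-0.5,0,0,0,0]]' | grep -E "eef|force|width"
python3 -m crank '[[-0.5,0,0.001,0,0],[-0.5,0,0.001,0,0],[-0.5,0,0,0,0],[-0.5,0,0,0,0]]' | grep -E "eef|force|width"
```

```text
eef_pos: [0.6129, 0.2331, 0.1148]
force: [0.8, 4.5, 0.6]
width: 0.248
gripper_force: 1.9
eef_pos: [0.6129, 0.2329, 0.1148]
force: [-1.2, 7.7, 0.4]
width: 0.254
gripper_force: 4.2
```

The force rises to 8 N with no further motion, so the ring is on its stop. Back off, open and withdraw.

```bash
python3 -m crank '[[-0.5,0,-0.004,0,0],[-0.2,0,-0.003,0,0],[-0.2,0,0,0,0],[-0.2,0,0,0,0]]' | grep -E "eef|force|width"
python3 -m crank '[[-0.2,0,0,-0.01,0],[-0.2,0,0,-0.02,0],[-0.2,0,0,-0.03,0],[-0.2,0,0,-0.03,0],[-0.2,0,0,-0.03,0]]' | grep -E "eef|force|width"
python3 -m crank '[[-0.2,0.04,0,0,0],[-0.2,0.04,0,0,0],[-0.2,0.03,0,0,0],[-0.2,0,0,0,0],[-0.2,0,0,0,0]]' | grep -E "eef|force|width"
python3 - <<'E'
from h import *
st();c=grab_frame("scene");t=grab_frame("top")
k=lambda i,x,y,w,h,f:cv2.resize(i[y:y+h,x:x+w],None,fx=f,fy=f,interpolation=cv2.INTER_CUBIC)
cv2.imwrite("pics/q.png",np.hstack([k(t,170,190,100,100,4),k(c,350,190,100,100,4)]))
E
```

```text
eef_pos: [0.6112, 0.2369, 0.1145]
force: [-0.4, -0.1, -0.6]
width: 0.391
gripper_force: 0.0
eef_pos: [0.6113, 0.2368, 0.2367]
force: [1.9, -0.3, 0.3]
width: 0.401
gripper_force: 0.0
eef_pos: [0.7182, 0.2657, 0.2334]
force: [-0.4, -0.7, -0.1]
width: 0.397
gripper_force: 0.0
t16.70 [0.7182 0.2657 0.2334] yaw 15.13 w0.397 g0.0 F [-0.4 -0.7 -0.1] q6 94.3
```

View pics/q.png

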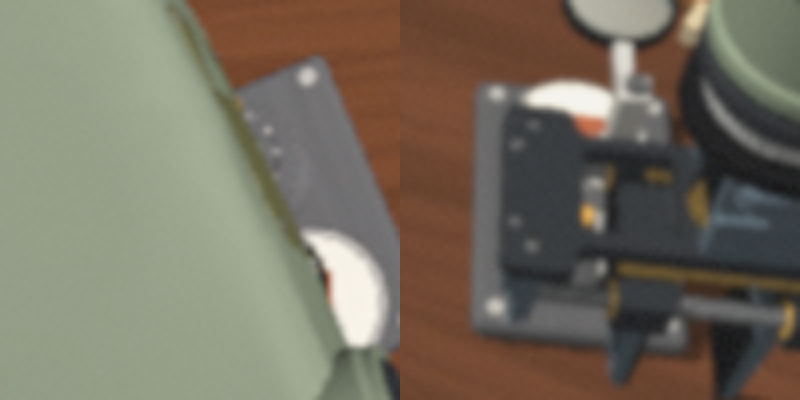

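The arm hides the lever in this last view. Move aside and check the knob's position by image code.

```bash
python3 -m crank '[[-0.2,0,-0.04,-0.01,0],[-0.2,0,-0.04,-0.01,0],[-0.2,0,-0.04,-0.01,0],[-0.2,0,-0.04,0,0],[-0.2,0,-0.04,0,0]]' | grep -E "eef"
python3 -m crank '[[-0.2,0,-0.04,0,0],[-0.2,0,-0.03,0,0],[-0.2,0,-0.03,0,0],[-0.2,0,0,0,0],[-0.2,0,0,0,0]]' | grep -E "eef|force"
python3 - <<'E'
from h import *
b=grab_frame("scene");cv2.imwrite("pics/fin.png",b);g=b.max(2).astype(int)
p=camera_params("scene");K=p["intrinsics"]
def pr(X):
    q=K@(p["R"]@X+p["t"]);return q[:2]/q[2]
C=np.array([.539,.2172,.115])
for a in(84,40,30,25,20,15.7,10):
    q=[pr(C+[.075*np.cos(np.radians(a)),.075*np.sin(np.radians(a)),z]) for z in(-.01,.012)]
    print(a,np.round(q,1).tolist(),[int(g[int(round(y)),int(round(x))]) for x,y in q])
x0,y0,x1,y1=372,240,425,290
m=(g[y0:y1,x0:x1]<45).astype(np.uint8)
n,l,s,c=cv2.connectedComponentsWithStats(m)
print([(s[i,4],(c[i]+[x0,y0]).round(1).tolist()) for i in range(1,n) if s[i,4]>5])
for name,h,z in(("lens centre",[-.085,0],.157),("head",[0,0],.189)):
    t=np.radians(15.7);print(name,pr(np.array([C[0]+h[0]*np.cos(t),C[1]+h[0]*np.sin(t),z])).round(1))
st()
E
```

```text
eef_pos: [0.6636, 0.4602, 0.2681]
eef_pos: [0.637, 0.5572, 0.2653]
force: [-0.6, -0.3, 0.1]
gripper_force: 0.0
84 [[432.8, 244.9], [435.4, 239.5]] [111, 77]
40 [[416.5, 258.6], [418.8, 253.3]] [62, 60]
30 [[410.9, 259.7], [413.1, 254.5]] [63, 65]
25 [[408.0, 259.9], [410.1, 254.7]] [63, 63]
20 [[405.0, 259.9], [407.1, 254.7]] [38, 51]
15.7 [[402.4, 259.8], [404.4, 254.5]] [32, 63]
10 [[399.0, 259.3], [400.9, 254.0]] [85, 168]
[(np.int32(35), [403.2, 259.4])]
lens centre [404.5 189.5]
head [408.9 209.3]
t17.68 [0.638  0.5556 0.2657] yaw 15.23 w0.399 g0.0 F [-0.3 -1.3  0.5] q6 115.0
```

The knob is at (403.2,259.4), against (402–404,255–260) predicted for the locked stop. Handing in.

```bash
python3 -c "
from bench import *
print(close_job())"
```

```text
the job is handed in; nothing more can be done
None
```

The lens rod is seated in the bush with the lens over the stage, the lock ring is turned to its stop, the gripper is clear, and the job was handed in at about 18 s; no verdict was returned.

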